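# Fit the lower die into the eyelet press

### The job

The eyelet press has no lower die in it. Take the steel die with the red band out of its spring clip by rolling it sideways past one jaw (pulling it straight out would spread both), bring it in under the ram, lean it and put its shank into the bore of the die post edge-first, then straighten it, slide it fully home so that its shoulder sits on the post, and let go. Leave the brass die in its clip and the other things where they are.

Things in the scene. Friction and masses are not known exactly. Their poses are not given: they have to be found in the camera images.
- die: Steel lower die, 0.18-0.29 kg, 95 mm long: shank 16 mm diameter x 35 mm (foot chamfered 2.5 mm), then a body 24 mm diameter x 60 mm with a red band near its top. Origin: centre of the shank's foot; z along the die towards the body; shoulder at z = 35 mm. At the start it stands upright on the rack's foot board, its shank in one of the two spring clips (either one).
- brass_die: A brass die with a black band, of the same shape and size, origin likewise, standing in the other spring clip. It stays there.
- rack: Fixed wooden die rack: foot board 70 x 240 x 14 mm (origin: centre of its underside; y along it, z up), a rail 14 mm thick on it, near face at x = 12.5 mm, top 44 mm above the table, carrying two spring clips that open towards -x. The dies stand on the foot board on the line x = 0.
- clip_a (a point): Axis of the spring clip at rack y = +55 mm, at the top of the foot board, 14 mm above the table; axes as the rack's. Its two jaws hold the shank 11 to 23 mm above the foot board; their lips, 10 mm apart, reach 11 mm in front (-x) of the axis.
- clip_b (a point): The like clip at rack y = -55 mm.
- jaw_a_l (a joint): Jaw of clip a on its +y side: 0 shut, grows (rad) as it is pushed outwards about an upright hinge at the rail; sprung. Pushing the shank 5 to 9 mm sideways towards one jaw opens that jaw 0.3 to 0.45 rad with about 8 N and clears the other jaw's lip; the shank can then go out towards rack -x.
- jaw_a_r (a joint): Jaw of clip a on its -y side, likewise.
- jaw_b_l (a joint): Jaw of clip b on its +y side, likewise.
- jaw_b_r (a joint): Jaw of clip b on its -y side, likewise.
- press: Fixed green hand eyelet press; origin on the table under the bore's axis, z up. Base x -58..58, y -135..65, 18 mm thick; round die post, 40 mm diameter, top at 58 mm. Column (34 mm in x) at y -130..-80; gusset from it to y = -59 above 174 mm; head, 44 mm wide in x, over the post from 192 mm up. Throat open to -x, +x and +y. The lever, parked upright over the column, is not used.
- bore_mouth (a point): Centre of the bore's mouth, level with the die post's flat top, 58 mm above the table; axes as the press's. The bore is vertical, 17 mm in diameter, 38 mm deep, countersunk 2 mm at 45 degrees (21 mm across at the top). With the shoulder on the post the die's foot is 35 mm below this point.
- ram_nose (a point): Lower end of the ram's fixed brass nose (12 mm diameter, 24 mm long; ram above it 22 mm) on the bore's axis, 92 mm above the mouth, 3 mm less than the die's length: an upright die cannot get under it. Leaning 0.3 rad, its top beside the nose, the die's foot centre can go 7 mm below the mouth (at 0.2 rad 9, at 0.1 rad 13), 1 to 2 mm off the axis away from the lean.
- paint_bottle: Green paint bottle, diameter 60 mm, 165 mm tall, loose, origin under its centre.
- tape_roll: Roll of yellow tape lying flat, outer diameter 90 mm, 19 mm high, loose, origin under its centre.
- eyelet_tray: White open tray of eyelets, 80 x 100 x 25 mm, loose, origin under its centre.
There are look-alikes about, which are no part of the job. Several things have the shape of the rack; the one meant has the colours described above.

How it is judged:
By the outcome, as a careful person would: the job done as asked, in the order asked, and still so for the second after the job is handed in, with the robot touching nothing.
It also fails if it takes over 58 s, if anything falls off the work surface, if the arm or the gripper's body presses on something with over 40 N, if the wrist force passes 120 N, or if a joint passes its speed limit or range.

### The arm

A 6-joint arm with a two-finger parallel gripper is mounted at the origin on the work surface. World frame = base frame: x ahead of the robot, y to its left, z up, the work surface at z = 0. Lengths are in m, angles in degrees, forces in N, time in s.
With the tool pointing down it reaches from about 0.325 to 0.9 m from the base axis. Payload 3.5 kg.
Tool frame: the origin (TCP) lies between the finger pads; the fingertips stand 25 mm ahead of it and the grasp point (between the pads) lies 6 mm ahead of it (r.tip_reach is the distance from the TCP to the fingertips, in m); z points along the fingers, y is the line along which they close (so a half turn about z gives the same grasp; the last joint's range is limited). The gripper opens to 85 mm and grips with 20 to 120 N. Pads are 22 mm wide; open, the fingers measure 114 mm over their backs; the gripper's body (76 mm by 85 mm) begins 54 mm behind the grasp point. The pads swing forward as they close: fully open they stand 13 mm farther back than shut.
Start: joints at [69.649, 15.837, -1.513, 72.651, 0, 84.076], TCP at [0.156, 0.605, 0.256] pointing down, gripper open.
Joint ranges: [-178.77, 178.77], [-48.84, 107.48], [-61.69, 71.31], [-111.58, 123.2], [-90, 87.43], [-180, 180]. Speed limits (degrees/s): [147.25, 147.25, 180, 180, 180, 180].

### API

Orientations are given as a 3x3 rotation matrix whose columns are the frame's x, y, z axes.
In Python, from bench import readout, optics, r, finder gives the robot as it stands.
- The arm moves only by the tool step_arm, never from a script. Its argument "rows" is a list that holds one entry, the list of rows, each a list of 5 numbers: the finger opening in mm, from 0 to 85.4, then the shift along the world's x, y, z normalised to -1 to 1, where 1 is 2.5 cm, then the turn about the world's z normalised to -1 to 1, where 1 is 5 degrees. A call has exactly 5 rows; each row shifts and turns the commanded pose from where the row before left it; what a row does not reach is not made up. A row lasts 1/12 s, in which the tool goes at most 41.7 mm and 7.16 degrees, less where a joint would pass 70% of its speed; a pose out of reach is approached as far as the arm can. A call with a number of a shift or a turn outside -1 to 1 is refused whole. A call with a gripper value outside its range is refused whole. The fingers move at their own pace and stop on an object; "force" is the grip in N (left out, the last holds). Time passes only in rows, so rows that do not move let the fingers close, or fill a call up. It gives the time, the measured TCP pose, the force, the opening and the grip force at its end, in the units of the state.
- readout.get_state(): the state, without advancing time (a new reading comes with each control period).
- optics.get_image(name): name is "scene" or "top" or "wrist"; returns a dict with "color" (384x512x3 uint8, red, green, blue), "depth" (384x512 float32, m along the optical axis (not along the pixel's ray), 0 where there is no reading), "fx", "fy", "cx", "cy" (pixels), "D" ([k1, k2, p1, p2, k3] as OpenCV has them; the pictures are not rectified), "origin" and "attitude" of the camera in the world; the wrist camera has in their place "T_tool_cam" (4x4, takes a point from camera to tool coordinates, whose origin is the TCP and whose axes are the flange's). Camera axes: x right, y down, z forward; pixel columns grow to the right and rows downward; lengths in m; the calibration is good to about 2 mm. A picture is of the moment at which its call begins: read the wrist's pose just before it.
- r.sign_off(): hands the job in; it is judged then, once.
Trained networks look in a picture, given as the dict that the camera call returned (one of the last four; its "shot" number tells which), for a name from the list of things; names that differ only in an ending like _2 or _b are one class to them, and where a whole thing is asked for, a point or a joint stands for the part that bears it (a point fixed in the world has none). Each returns a list of dicts, best first, with "confidence" (0 to 1); they miss things now and then, are a little off and sometimes report something else, mostly with a low value. They report only what shows in the picture. A call takes as long as a camera call. They do not tell look-alikes from the thing itself.
- finder.spot_in(label, picture): "bbox" ([left, top, right, bottom] in pixels, round what is visible of it).
- finder.pinpoint(label, picture): "pixel" ([column, row] in pixels: a listed point, or the origin of a listed thing).
The state is a dict: "time_s": time; "joints": joint angles; "joint_velocities": joint speeds; "tau": joint torques, N m; "tool_pos": TCP position; "ee_rot": TCP orientation; "force": force on the tool from outside, world axes, zero at the start; "torque": the same for the moment, N m; "opening": finger opening in m; "gripper_force": force on a finger pad.
Only numpy, scipy, OpenCV 4.12 (cv2) and the standard library are available. Lean on these libraries where they do the work, as an engineer would, in place of code of your own. Each camera call takes 0.05 s, during which the arm holds its last target. There are 200 camera calls.

## Working session

There is one attempt and no reset: what is moved stays moved. The work goes in short steps, Python scripts to look and compute and a tool call to move; the robot and the scene stay as the last step left them, time stands still between calls to the robot, and variables do not carry over. Pictures are saved under pics/ and viewed, at most 10 in all, crops included, and the job is handed in when it is done.

Besides the shell and the picture viewer there is one more tool, called after "Call:" by a JSON object that holds its "api" and its "payload". step_arm: Moves the arm, as the interface text tells. Its arguments: {"type":"object","properties":{"rows":{"type":"array"},"force":{"type":"number"}},"required":["rows"]}

```bash
mkdir -p pics; ls -la; cat > h.py <<'E'
import numpy as np,cv2
from bench import readout,optics,r,finder
def cam(p,st=None):
    if 'origin' in p: 
        return np.array(p['attitude']).reshape(3,3),np.array(p['origin'])
    st=st or readout.get_state(); T=np.array(p['T_tool_cam']);R=np.array(st['ee_rot']).reshape(3,3)
    return R@T[:3,:3],R@T[:3,3]+np.array(st['tool_pos'])
def ray(p,px,st=None):
    K=np.array([[p['fx'],0,p['cx']],[0,p['fy'],p['cy']],[0,0,1.]])
    u=cv2.undistortPoints(np.array([[px]],float),K,np.array(p['D'],float))[0,0]
    R,o=cam(p,st); return o,R@np.array([u[0],u[1],1.])
def at_z(p,px,z,st=None):
    o,d=ray(p,px,st); return o+d*(z-o[2])/d[2]
def at_d(p,px,st=None):
    o,d=ray(p,px,st); c,w=int(round(px[0])),int(round(px[1]))
    q=p['depth'][max(w-1,0):w+2,max(c-1,0):c+2]; q=q[q>0]
    return o+d*np.median(q) if q.size else None
def proj(p,X,st=None):
    K=np.array([[p['fx'],0,p['cx']],[0,p['fy'],p['cy']],[0,0,1.]]);R,o=cam(p,st)
    return cv2.projectPoints((R.T@(np.atleast_2d(X)-o).T).T.copy(),np.zeros(3),np.zeros(3),K,np.array(p['D'],float))[0][:,0]
def save(p,n,box=None,s=1):
    im=p['color'][...,::-1]
    if box: im=im[box[1]:box[3],box[0]:box[2]]
    cv2.imwrite('pics/'+n,cv2.resize(im,None,fx=s,fy=s,interpolation=cv2.INTER_CUBIC))
E
python3 - <<'E'
from h import *
np.set_printoptions(precision=3,suppress=True)
st=readout.get_state()
for k,v in st.items(): print(k,np.round(v,3).tolist())
print([a for a in dir(r) if a[0]!='_'],r.tip_reach)
for n in('scene','top'):
    p=optics.get_image(n); save(p,n+'0.png',None,1.5); print(n,cam(p))
    for l in('die','brass_die','rack','clip_a','press','bore_mouth','ram_nose','paint_bottle','tape_roll','eyelet_tray'):
        for f in finder.pinpoint(l,p)[:4]:
            X=at_d(p,f['pixel']); print(l,round(f['confidence'],2),np.round(f['pixel']),X)
E
```

```text
total 12
drwxr-xr-x  3 agent agent 4096 Dec  1 08:30 .
drwxr-xr-x 23 root  root  4096 Dec  1 08:30 ..
drwxr-xr-x  2 agent agent 4096 Dec  1 08:30 pics
time_s 0.0
joints [69.649, 15.879, -1.6, 72.651, -0.001, 84.075]
joint_velocities [-0.042, -0.004, -0.009, 0.152, 0.001, 0.005]
tau [0.001, -44.551, 29.52, 0.016, 0.0, 0.0]
tool_pos [0.155, 0.605, 0.255]
ee_rot [[-0.968, 0.249, -0.001], [0.249, 0.968, -0.002], [0.0, -0.002, -1.0]]
force [-0.433, 0.263, -0.7]
torque [0.012, 0.008, 0.002]
gripper_force 0.0
opening 0.085
['PlanningError', 'sign_off', 'tip_reach'] 0.025
scene (array([[-0.788,  0.397, -0.471],
       [ 0.616,  0.521, -0.591],
       [ 0.011, -0.755, -0.655]]), array([1.056, 0.673, 0.77 ]))
die 0.52 [268. 258.] [0.643 0.192 0.042]
brass_die 0.83 [309. 283.] [0.619 0.297 0.043]
brass_die 0.46 [196. 154.] [ 0.535 -0.28  -0.001]
rack 0.96 [418. 283.] [0.435 0.43  0.033]
rack 0.87 [286. 273.] [0.635 0.242 0.033]
clip_a 0.95 [394. 266.] [0.437 0.371 0.036]
clip_a 0.86 [271. 254.] [0.633 0.189 0.043]
clip_a 0.74 [440. 292.] [0.426 0.474 0.043]
clip_a 0.67 [307. 283.] [0.623 0.294 
[... 522 characters left out ...]
1 ]
die 0.33 [190. 196.] [0.592 0.274 0.065]
brass_die 0.53 [192. 196.] [0.593 0.268 0.05 ]
rack 0.94 [212. 192.] [0.607 0.212 0.017]
rack 0.92 [145. 253.] [0.42  0.419 0.02 ]
clip_a 0.83 [130. 255.] [0.415 0.46  0.036]
clip_a 0.68 [222. 184.] [0.621 0.172 0.112]
clip_a 0.64 [192. 194.] [0.594 0.265 0.081]
press 0.91 [309. 181.] [ 0.63  -0.094  0.061]
bore_mouth 0.77 [313. 181.] [ 0.636 -0.109  0.022]
ram_nose 0.69 [265. 264.] [0.38  0.047 0.001]
ram_nose 0.63 [318. 176.] [ 0.617 -0.093  0.257]
paint_bottle 0.96 [270. 140.] [0.756 0.027 0.092]
tape_roll 0.75 [264. 265.] [0.376 0.048 0.003]
eyelet_tray 0.67 [341. 257.] [ 0.397 -0.191  0.011]
eyelet_tray 0.41 [316. 176.] [ 0.618 -0.089  0.256]
```

View pics/scene0.png

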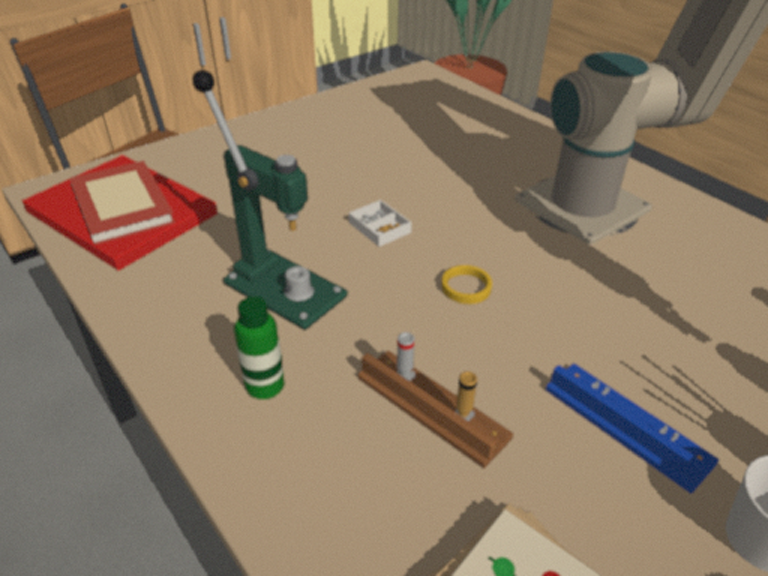

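View pics/top0.png

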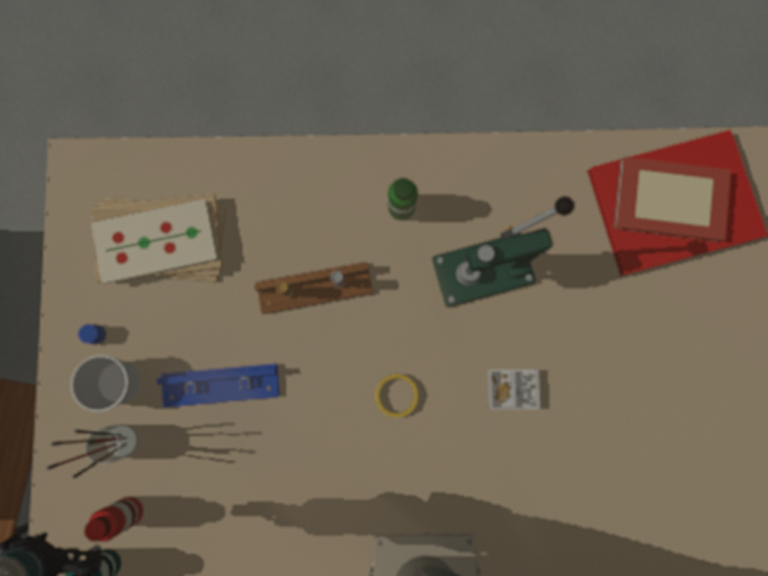

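The scene shows the wooden rack at about (270,270) px. The red-banded steel die is at its right end, scene (270,235) and top (225,184). The brass die is at scene (310,260) and top (189,192), and the blue empty look-alike rack is at top (147,257). The press is at scene (197,180), with its throat towards the rack.

The tool has to tilt to get under the head, but rows only turn about z. I'll test what the arm does at the edge of its reach.

Call:
{"api": "step_arm", "payload": {"rows": [[[85, 0.25, 0.97, 0, 0], [85, 0.25, 0.97, 0, 0], [85, 0.25, 0.97, 0, 0], [85, 0.25, 0.97, 0, 0], [85, 0.25, 0.97, 0, 0]]]}}

```text
time_s: 1.52
tool_pos: [0.1872, 0.7276, 0.2562]
ee_rot: [[-0.968, 0.249, 0.0], [0.249, 0.968, -0.0], [-0.0, -0.0, -1.0]]
force: [0.1, -0.7, -0.5]
opening: 0.0845
gripper_force: 0.0
```

Call:
{"api": "step_arm", "payload": {"rows": [[[85, 0.25, 0.97, 0, 0], [85, 0.25, 0.97, 0, 0], [85, 0.25, 0.97, 0, 0], [85, 0.25, 0.97, 0, 0], [85, 0.25, 0.97, 0, 0]]]}}

```text
time_s: 1.93
tool_pos: [0.2185, 0.8488, 0.2561]
ee_rot: [[-0.968, 0.249, -0.0], [0.249, 0.968, -0.0], [0.0, -0.0, -1.0]]
force: [1.6, 0.8, 0.6]
opening: 0.0848
gripper_force: 0.0
```

Call:
{"api": "step_arm", "payload": {"rows": [[[85, 0.25, 0.97, 0, 0], [85, 0.25, 0.97, 0, 0], [85, 0.25, 0.97, 0, 0], [85, 0.25, 0.97, 0, 0], [85, 0.25, 0.97, 0, 0]]]}}

```text
time_s: 2.35
tool_pos: [0.2409, 0.9357, 0.2349]
ee_rot: [[-0.968, 0.249, 0.005], [0.249, 0.968, 0.02], [0.0, 0.021, -1.0]]
force: [-0.1, 0.4, -1.6]
opening: 0.085
gripper_force: 0.0
```

Call:
{"api": "step_arm", "payload": {"rows": [[[85, 0.25, 0.97, 0, 0], [85, 0.25, 0.97, 0, 0], [85, 0.25, 0.97, 0, 0], [85, 0.25, 0.97, 0, 0], [85, 0.25, 0.97, 0, 0]]]}}

```text
time_s: 2.77
tool_pos: [0.2524, 0.9801, 0.2166]
ee_rot: [[-0.968, 0.247, 0.033], [0.249, 0.961, 0.119], [-0.002, 0.123, -0.992]]
force: [0.0, 0.2, -0.7]
opening: 0.0851
gripper_force: 0.0
```

Call:
{"api": "step_arm", "payload": {"rows": [[[85, 0.25, 0.97, 0.6, 0], [85, 0.25, 0.97, 0.6, 0], [85, 0.25, 0.97, 0.6, 0], [85, 0.25, 0.97, 0.6, 0], [85, 0.25, 0.97, 0.6, 0]]]}}

```text
time_s: 3.18
tool_pos: [0.259, 1.0058, 0.2542]
ee_rot: [[-0.968, 0.242, 0.061], [0.25, 0.943, 0.219], [-0.004, 0.227, -0.974]]
force: [-0.8, -0.1, 0.4]
opening: 0.0851
gripper_force: 0.0
```

Call:
{"api": "step_arm", "payload": {"rows": [[[85, -0.25, -0.97, 0, 0], [85, -0.25, -0.97, 0, 0], [85, -0.25, -0.97, 0, 0], [85, -0.25, -0.97, 0, 0], [85, -0.25, -0.97, 0, 0]]]}}

```text
time_s: 3.6
tool_pos: [0.2287, 0.888, 0.2536]
ee_rot: [[-0.968, 0.242, 0.06], [0.25, 0.944, 0.218], [-0.004, 0.226, -0.974]]
force: [-0.2, 0.8, 0.9]
opening: 0.0847
gripper_force: 0.0
```

Call:
{"api": "step_arm", "payload": {"rows": [[[85, 0.82, -0.58, 0, 0.885], [85, 0.82, -0.58, 0, 0.885], [85, 0.82, -0.58, 0, 0.885], [85, 0.82, -0.58, 0, 0.885], [85, 0.82, -0.58, 0, 0.885]]]}}

```text
time_s: 4.02
tool_pos: [0.3323, 0.8161, 0.2538]
ee_rot: [[-0.99, -0.135, -0.025], [-0.138, 0.965, 0.224], [-0.006, 0.226, -0.974]]
force: [0.3, -0.1, -0.4]
opening: 0.0852
gripper_force: 0.0
```

Call:
{"api": "step_arm", "payload": {"rows": [[[85, 0.82, -0.58, 0, 0.885], [85, 0.82, -0.58, 0, 0.885], [85, 0.82, -0.58, 0, 0.885], [85, 0.82, -0.58, 0, 0.885], [85, 0.82, -0.58, 0, 0.885]]]}}

```text
time_s: 4.43
tool_pos: [0.4353, 0.7435, 0.2536]
ee_rot: [[-0.866, -0.489, -0.106], [-0.5, 0.843, 0.198], [-0.007, 0.224, -0.975]]
force: [0.2, 0.6, -0.3]
opening: 0.0851
gripper_force: 0.0
```

Call:
{"api": "step_arm", "payload": {"rows": [[[85, 0.82, -0.58, 0, 0.885], [85, 0.82, -0.58, 0, 0.885], [85, 0.82, -0.58, 0, 0.885], [85, 0.82, -0.58, 0, 0.885], [85, 0.82, -0.58, 0, 0.885]]]}}

```text
time_s: 4.85
tool_pos: [0.5379, 0.6709, 0.2534]
ee_rot: [[-0.614, -0.771, -0.171], [-0.789, 0.597, 0.142], [-0.008, 0.222, -0.975]]
force: [1.0, 0.3, 0.6]
opening: 0.0848
gripper_force: 0.0
```

Call:
{"api": "step_arm", "payload": {"rows": [[[85, 0.82, -0.58, 0, 0.885], [85, 0.82, -0.58, 0, 0.885], [85, 0.82, -0.58, 0, 0.885], [85, 0.82, -0.58, 0, 0.885], [85, 0.82, -0.58, 0, 0.885]]]}}

```text
time_s: 5.27
tool_pos: [0.6405, 0.5983, 0.2533]
ee_rot: [[-0.271, -0.939, -0.211], [-0.962, 0.263, 0.066], [-0.007, 0.221, -0.975]]
force: [0.2, 0.7, 0.3]
opening: 0.0851
gripper_force: 0.0
```

Call:
{"api": "step_arm", "payload": {"rows": [[[85, 0.82, -0.58, 0, 0.885], [85, 0.82, -0.58, 0, 0.885], [85, 0.82, -0.58, 0, 0.885], [85, 0.82, -0.58, 0, 0.885], [85, 0.82, -0.58, 0, 0.885]]]}}

```text
time_s: 5.68
tool_pos: [0.7272, 0.5152, 0.2413]
ee_rot: [[0.109, -0.971, -0.212], [-0.994, -0.109, -0.012], [-0.011, 0.212, -0.977]]
force: [-0.2, 0.3, 0.8]
opening: 0.0849
gripper_force: 0.0
```

Call:
{"api": "step_arm", "payload": {"rows": [[[85, 0.1, -0.3, 0.2, 1], [85, 0.1, -0.3, 0.2, 1], [85, 0.1, -0.3, 0.2, 1], [85, 0.1, -0.3, 0.2, 1], [85, 0.1, -0.3, 0.2, 1]]]}}

```text
time_s: 6.1
tool_pos: [0.7343, 0.4752, 0.2685]
ee_rot: [[0.519, -0.836, -0.178], [-0.855, -0.511, -0.092], [-0.014, 0.2, -0.98]]
force: [0.0, -0.3, 0.4]
opening: 0.085
gripper_force: 0.0
```

Call:
{"api": "step_arm", "payload": {"rows": [[[85, 0.85, 0.52, 0.5, 0], [85, 0.85, 0.52, 0.5, 0], [85, 0.85, 0.52, 0.5, 0], [85, 0.85, 0.52, 0.5, 0], [85, 0.85, 0.52, 0.5, 0]]]}}

```text
time_s: 6.52
tool_pos: [0.7556, 0.4872, 0.2865]
ee_rot: [[0.515, -0.851, -0.099], [-0.857, -0.514, -0.041], [-0.016, 0.106, -0.994]]
force: [0.8, 0.3, 0.2]
opening: 0.085
gripper_force: 0.0
```

Call:
{"api": "step_arm", "payload": {"rows": [[[85, 0.85, 0.52, 0.3, 0.3], [85, 0.85, 0.52, 0.3, 0.3], [85, 0.85, 0.52, 0.3, 0.3], [85, 0.85, 0.52, 0.3, 0.3], [85, 0.85, 0.52, 0.3, 0.3]]]}}

```text
time_s: 6.93
tool_pos: [0.7851, 0.5033, 0.2828]
ee_rot: [[0.624, -0.781, -0.018], [-0.781, -0.624, -0.003], [-0.009, 0.016, -1.0]]
force: [-0.8, 0.4, -0.5]
opening: 0.0853
gripper_force: 0.0
```

Call:
{"api": "step_arm", "payload": {"rows": [[[85, 0, -0.5, 0, -1], [85, 0, -0.5, 0, -1], [85, 0, -0.5, 0, -1], [85, 0, -0.5, 0, -1], [85, 0, -0.5, 0, -1]]]}}

```text
time_s: 7.35
tool_pos: [0.7847, 0.44, 0.2829]
ee_rot: [[0.23, -0.973, -0.018], [-0.973, -0.23, 0.006], [-0.01, 0.016, -1.0]]
force: [-0.4, -0.1, 0.0]
opening: 0.0847
gripper_force: 0.0
```

Call:
{"api": "step_arm", "payload": {"rows": [[[85, 0, -0.5, 0, -1], [85, 0, -0.5, 0, -1], [85, 0, -0.5, 0, -1], [85, 0, -0.5, 0, -1], [85, 0, -0.5, 0, -1]]]}}

```text
time_s: 7.77
tool_pos: [0.7848, 0.3774, 0.2829]
ee_rot: [[-0.203, -0.979, -0.014], [-0.979, 0.203, 0.013], [-0.01, 0.017, -1.0]]
force: [-0.6, 0.2, -0.2]
opening: 0.0852
gripper_force: 0.0
```

Call:
{"api": "step_arm", "payload": {"rows": [[[85, 0, -0.5, 0, -1], [85, 0, -0.5, 0, -1], [85, 0, -0.5, 0, -1], [85, 0, -0.5, 0, -1], [85, 0, -0.5, 0, -1]]]}}

```text
time_s: 8.18
tool_pos: [0.7848, 0.3149, 0.2829]
ee_rot: [[-0.598, -0.802, -0.008], [-0.802, 0.598, 0.018], [-0.01, 0.017, -1.0]]
force: [0.4, 0.0, 0.7]
opening: 0.0852
gripper_force: 0.0
```

Call:
{"api": "step_arm", "payload": {"rows": [[[85, 0, -0.5, 0, -1], [85, 0, -0.5, 0, -1], [85, 0, -0.5, 0, -1], [85, 0, -0.5, 0, -1], [85, 0, -0.5, 0, -1]]]}}

```text
time_s: 8.6
tool_pos: [0.7848, 0.2524, 0.283]
ee_rot: [[-0.881, -0.474, 0.001], [-0.474, 0.88, 0.02], [-0.01, 0.017, -1.0]]
force: [0.1, -0.2, 0.8]
opening: 0.085
gripper_force: 0.0
```

Call:
{"api": "step_arm", "payload": {"rows": [[[85, 0.5, -0.4, 0, -1], [85, 0.5, -0.4, 0, -1], [85, 0.5, -0.4, 0, -0.4], [85, 0.5, -0.4, 0, 0], [85, 0.5, -0.4, 0, 0]]]}}

```text
time_s: 9.02
tool_pos: [0.8478, 0.2025, 0.283]
ee_rot: [[-0.959, -0.285, 0.005], [-0.284, 0.958, 0.02], [-0.01, 0.018, -1.0]]
force: [0.8, 0.5, 0.6]
opening: 0.085
gripper_force: 0.0
```

Call:
{"api": "step_arm", "payload": {"rows": [[[85, 0.97, 0.23, 0.3, 0], [85, 0.97, 0.23, 0.3, 0], [85, 0.97, 0.23, 0.3, 0], [85, 0.97, 0.23, 0.3, 0], [85, 0.97, 0.23, 0.3, 0]]]}}

```text
time_s: 9.43
tool_pos: [0.9248, 0.2215, 0.2925]
ee_rot: [[-0.958, -0.284, 0.041], [-0.283, 0.959, 0.028], [-0.047, 0.015, -0.999]]
force: [0.6, -0.4, 0.1]
opening: 0.085
gripper_force: 0.0
```

Call:
{"api": "step_arm", "payload": {"rows": [[[85, 0.97, 0.23, 0.5, 0], [85, 0.97, 0.23, 0.5, 0], [85, 0.97, 0.23, 0.5, 0], [85, 0.97, 0.23, 0.5, 0], [85, 0.97, 0.23, 0.5, 0]]]}}

```text
time_s: 9.85
tool_pos: [0.9552, 0.2291, 0.3203]
ee_rot: [[-0.946, -0.284, 0.153], [-0.28, 0.959, 0.052], [-0.161, 0.006, -0.987]]
force: [0.6, 0.5, -0.0]
opening: 0.085
gripper_force: 0.0
```

Call:
{"api": "step_arm", "payload": {"rows": [[[85, 0.97, 0.23, 1, 0], [85, 0.97, 0.23, 1, 0], [85, 0.97, 0.23, 1, 0], [85, 0.97, 0.23, 1, 0], [85, 0.97, 0.23, 1, 0]]]}}

```text
time_s: 10.27
tool_pos: [0.9692, 0.2329, 0.3864]
ee_rot: [[-0.92, -0.282, 0.27], [-0.272, 0.959, 0.077], [-0.281, -0.002, -0.96]]
force: [-0.6, -0.3, -0.7]
opening: 0.0851
gripper_force: 0.0
```

Call:
{"api": "step_arm", "payload": {"rows": [[[85, 0.97, 0.23, 1, 0], [85, 0.97, 0.23, 1, 0], [85, 0.97, 0.23, 1, 0], [85, 0.97, 0.23, 1, 0], [85, 0.97, 0.23, 1, 0]]]}}

```text
time_s: 10.68
tool_pos: [0.9864, 0.2374, 0.445]
ee_rot: [[-0.879, -0.279, 0.386], [-0.26, 0.96, 0.102], [-0.399, -0.011, -0.917]]
force: [-0.2, 0.9, 0.3]
opening: 0.0851
gripper_force: 0.0
```

Call:
{"api": "step_arm", "payload": {"rows": [[[85, 0.97, 0.23, 0.2, 0], [85, 0.97, 0.23, 0.2, 0], [85, 0.97, 0.23, 0.2, 0], [85, 0.97, 0.23, 0.2, 0], [85, 0.97, 0.23, 0.2, 0]]]}}

```text
time_s: 11.1
tool_pos: [1.0355, 0.2493, 0.4237]
ee_rot: [[-0.842, -0.277, 0.463], [-0.25, 0.961, 0.119], [-0.478, -0.016, -0.878]]
force: [1.0, 0.6, -0.5]
opening: 0.0852
gripper_force: 0.0
```

Call:
{"api": "step_arm", "payload": {"rows": [[[85, 0.97, 0.23, 0.2, 0], [85, 0.97, 0.23, 0.2, 0], [85, 0.97, 0.23, 0.2, 0], [85, 0.97, 0.23, 0.2, 0], [85, 0.97, 0.23, 0.2, 0]]]}}

```text
time_s: 11.52
tool_pos: [1.0821, 0.2606, 0.4062]
ee_rot: [[-0.797, -0.274, 0.539], [-0.239, 0.962, 0.135], [-0.555, -0.021, -0.832]]
force: [-0.0, -0.6, -0.0]
opening: 0.085
gripper_force: 0.0
```

Call:
{"api": "step_arm", "payload": {"rows": [[[85, 0.97, 0.23, 0.2, 0], [85, 0.97, 0.23, 0.2, 0], [85, 0.97, 0.23, 0.2, 0], [85, 0.97, 0.23, 0.2, 0], [85, 0.97, 0.23, 0.2, 0]]]}}

```text
time_s: 11.93
tool_pos: [1.1256, 0.2711, 0.391]
ee_rot: [[-0.745, -0.27, 0.61], [-0.226, 0.962, 0.151], [-0.628, -0.026, -0.778]]
force: [0.5, -0.2, 0.3]
opening: 0.0849
gripper_force: 0.0
```

```bash
cat > m1.py <<'E'
from h import *
from scipy.optimize import least_squares
np.set_printoptions(precision=4,suppress=True)
def cloud(p):
    v,u=np.nonzero(p['depth']>0); K=np.array([[p['fx'],0,p['cx']],[0,p['fy'],p['cy']],[0,0,1.]])
    n=cv2.undistortPoints(np.c_[u,v].astype(float)[:,None],K,np.array(p['D'],float))[:,0]
    R,o=cam(p); X=np.c_[n,np.ones(len(n))]*p['depth'][v,u][:,None]
    return X@R.T+o,p['color'][v,u].astype(int),np.c_[u,v]
if __name__=='__main__':
  for n in('scene','top'):
    p=optics.get_image(n); X,C,U=cloud(p); save(p,n+'1.png')
    print(n,'table z',np.median(X[(abs(X[:,0]-.5)<.05)&(abs(X[:,1]-.1)<.05),2]))
    for nm,c in(('die',(.625,.175)),('brass',(.605,.285))):
        m=(np.hypot(X[:,0]-c[0],X[:,1]-c[1])<.04)&(X[:,2]>.06)&(X[:,2]<.125)
        q=X[m]; print(nm,m.sum(),q.mean(0),'zmax',np.percentile(q[:,2],97))
        if m.sum()>8:
            side=q[q[:,2]<.105]
            if len(side)>8:
                f=least_squares(lambda a:np.hypot(side[:,0]-a[0],side[:,1]-a[1])-.012,q.mean(0)[:2]-cam(p)[1][:2]*0,loss='soft_l1',f_scale=.002); print('  circ',f.x,np.sqrt(np.mean(f.fun**2)))
            t=q[q[:,2]>.104]; print('  top',len(t),t.mean(0) if len(t) else '')
    m=(C[:,0]>1.6*C[:,1])&(C[:,0]>90)&(np.hypot(X[:,0]-.625,X[:,1]-.175)<.06)&(X[:,2]>.06); print('red',m.sum(),U[m].mean(0),X[m].mean(0))
    m=(np.hypot(X[:,0]-.63,X[:,1]+.09)<.06)&(X[:,2]>.045)&(X[:,2]<.07);print('post',m.sum(),np.median(X[m],0))
    m=(np.hypot(X[:,0]-.63,X[:,1]+.11)<.2)&(X[:,2]>.19)&(X[:,2]<.5);print('head',m.sum(),X[m].min(0),X[m].max(0))
    np.savez(n+'1.npz',X=X,C=C,U=U)
E
python3 m1.py
```

```text
scene table z -0.0012673842499744126
die 238 [0.6244 0.173  0.0908] zmax 0.10876877932505802
  circ [0.62   0.1681] 0.0022007427319581203
  top 83 [0.6208 0.1692 0.1067]
brass 268 [0.6064 0.2805 0.0916] zmax 0.10924778809531345
  circ [0.6017 0.2764] 0.0018235291670914752
  top 99 [0.6025 0.2776 0.1071]
red 28 [270.2143 230.75  ] [0.6261 0.1765 0.1017]
post 169 [ 0.6373 -0.0992  0.0554]
head 2091 [ 0.6114 -0.226   0.1905] [ 0.7087 -0.0741  0.3872]
top table z 0.5917661085096506m1.py:15: RuntimeWarning: Mean of empty slice.
  q=X[m]; print(nm,m.sum(),q.mean(0),'zmax',np.percentile(q[:,2],97))
  ret = um.true_divide(
Traceback (most recent call last):
  File "m1.py", line 15, in <module>
    q=X[m]; print(nm,m.sum(),q.mean(0),'zmax',np.percentile(q[:,2],97))
                                              ~~~~~~~~~~~~~^^^^^^^^^^^
IndexError: index -1 is out of bounds for axis 0 with size 0
```

```bash
python3 - <<'E'
import numpy as np,cv2
from scipy.optimize import least_squares
np.set_printoptions(precision=4,suppress=True)
d=np.load('scene1.npz');X,C=d['X'],d['C']
# post: cylinder r=20 with top z 58
m=(np.hypot(X[:,0]-.637,X[:,1]+.099)<.035)&(X[:,2]>.026)&(X[:,2]<.065);q=X[m]
top=q[q[:,2]>.053];side=q[q[:,2]<.05]
f=least_squares(lambda a:np.hypot(side[:,0]-a[0],side[:,1]-a[1])-.02,[.635,-.105],loss='soft_l1',f_scale=.002)
print('post side',len(side),f.x,np.sqrt(np.mean(f.fun**2)),'top',len(top),np.median(top,0),top.min(0),top.max(0), cv2.minEnclosingCircle(top[:,:2].astype(np.float32)))
# nose (brass) 
m=(np.hypot(X[:,0]-.635,X[:,1]+.105)<.03)&(X[:,2]>.14)&(X[:,2]<.18);q=X[m];print('nose',m.sum(),q.mean(0) if m.sum() else'')
if m.sum()>5:
    f=least_squares(lambda a:np.hypot(q[:,0]-a[0],q[:,1]-a[1])-np.where(q[:,2]<.172,.006,.011),q.mean(0)[:2]);print(f.x,q[:,2].min())
# base plate: green, z 10..25
m=(C[:,1]>C[:,0]+5)&(abs(X[:,2]-.017)<.008)&(np.hypot(X[:,0]-.65,X[:,1]+.12)<.18)
r=cv2.minAreaRect(X[m][:,:2].astype(np.float32));print('base',m.sum(),r)
# column/ head: 
m=(X[:,2]>.20)&(X[:,2]<.30)&(np.hypot(X[:,0]-.65,X[:,1]+.14)<.12)&(C[:,1]>C[:,0]);print('head',cv2.minAreaRect(X[m][:,:2].astype(np.float32)))
im=cv2.imread('pics/scene1.png')[170:310,130:350];cv2.imwrite('pics/crop1.png',cv2.resize(im,None,fx=3,fy=3,interpolation=cv2.INTER_CUBIC))
E
```

```text
post side 130 [ 0.6361 -0.1032] 0.004320893454694913 top 113 [ 0.6359 -0.1014  0.0563] [ 0.6151 -0.1211  0.0531] [ 0.655  -0.0827  0.0603] ((0.6352257132530212, -0.10196049511432648), 0.02047888934612274)
nose 60 [ 0.6381 -0.0987  0.166 ]
[ 0.6348 -0.1037] 0.14924894221473195
base 1513 ((0.6438841223716736, -0.13345986604690552), (0.11563675850629807, 0.1978757679462433), 14.746857643127441)
head ((0.6571816802024841, -0.14391708374023438), (0.05380413681268692, 0.1471555233001709), 18.739503860473633)
```

View pics/crop1.png

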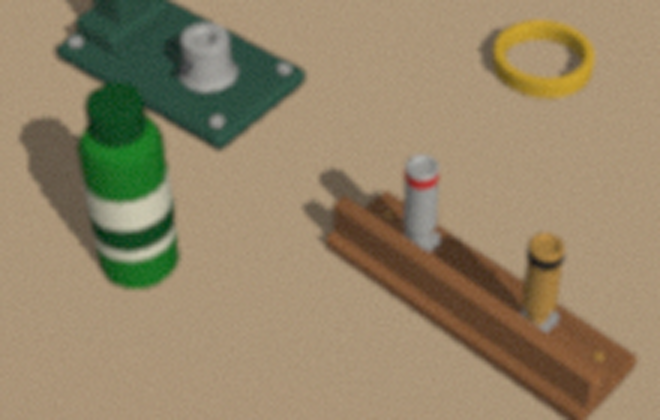

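Call:
{"api": "step_arm", "payload": {"rows": [[[85, -0.97, -0.19, -0.2, -0.2], [85, -0.97, -0.19, -0.2, -0.2], [85, -0.97, -0.19, -0.2, -0.2], [85, -0.97, -0.19, -0.2, -0.2], [85, -0.97, -0.19, -0.2, -0.2]]]}}

```text
time_s: 12.45
tool_pos: [1.0081, 0.248, 0.3685]
ee_rot: [[-0.761, -0.188, 0.62], [-0.162, 0.982, 0.099], [-0.628, -0.026, -0.778]]
force: [0.3, -0.2, 0.4]
opening: 0.0849
gripper_force: 0.0
```

Call:
{"api": "step_arm", "payload": {"rows": [[[85, -0.97, -0.19, -0.2, 0], [85, -0.97, -0.19, -0.2, 0], [85, -0.97, -0.19, -0.2, 0], [85, -0.97, -0.19, -0.2, 0], [85, -0.97, -0.19, -0.2, 0]]]}}

```text
time_s: 12.87
tool_pos: [0.887, 0.2243, 0.3435]
ee_rot: [[-0.761, -0.189, 0.62], [-0.163, 0.982, 0.099], [-0.628, -0.026, -0.778]]
force: [-0.1, -0.2, 0.3]
opening: 0.0849
gripper_force: 0.0
```

Call:
{"api": "step_arm", "payload": {"rows": [[[85, -0.97, -0.19, -0.2, 0], [85, -0.97, -0.19, -0.2, 0], [85, -0.97, -0.19, -0.2, 0], [85, -0.97, -0.19, -0.2, 0], [85, -0.97, -0.19, -0.2, 0]]]}}

```text
time_s: 13.28
tool_pos: [0.7659, 0.2005, 0.3184]
ee_rot: [[-0.761, -0.189, 0.62], [-0.163, 0.982, 0.099], [-0.628, -0.026, -0.778]]
force: [-0.1, -0.3, -0.2]
opening: 0.085
gripper_force: 0.0
```

Call:
{"api": "step_arm", "payload": {"rows": [[[85, -0.97, -0.19, -0.2, 0], [85, -0.97, -0.19, -0.2, 0], [85, -0.97, -0.19, -0.2, 0], [85, -0.97, -0.19, -0.2, 0], [85, -0.97, -0.19, -0.2, 0]]]}}

```text
time_s: 13.7
tool_pos: [0.6447, 0.1768, 0.2933]
ee_rot: [[-0.761, -0.189, 0.621], [-0.163, 0.982, 0.099], [-0.628, -0.026, -0.778]]
force: [0.5, -0.2, -0.4]
opening: 0.0847
gripper_force: 0.0
```

Call:
{"api": "step_arm", "payload": {"rows": [[[85, -0.97, -0.19, -0.2, 0], [85, -0.97, -0.19, -0.2, 0], [85, -0.97, -0.19, -0.2, 0], [85, -0.5, -0.19, -0.8, 0], [85, 0, 0, -1, 0]]]}}

```text
time_s: 14.12
tool_pos: [0.5598, 0.1579, 0.2353]
ee_rot: [[-0.758, -0.189, 0.624], [-0.163, 0.982, 0.1], [-0.631, -0.026, -0.775]]
force: [1.1, 0.1, -0.3]
opening: 0.0847
gripper_force: 0.0
```

Call:
{"api": "step_arm", "payload": {"rows": [[[85, 0.1, 0, -0.8, 0], [85, 0.1, 0, -0.8, 0], [85, 0.1, 0, -0.8, 0], [85, 0, 0, -0.8, 0], [85, 0, 0, 0, 0]]]}}

```text
time_s: 14.53
tool_pos: [0.565, 0.1574, 0.148]
ee_rot: [[-0.767, -0.189, 0.613], [-0.164, 0.982, 0.098], [-0.621, -0.025, -0.784]]
force: [-1.7, -0.2, -0.3]
opening: 0.0852
gripper_force: 0.0
```

```bash
python3 - <<'E'
from h import *
np.set_printoptions(precision=4,suppress=True)
st=readout.get_state();p=optics.get_image('wrist');save(p,'w1.png')
print(st['tool_pos'],np.array(p['T_tool_cam']))
X0=[.6205,.168,.109];print('pred top px',proj(p,[X0,[.6205,.168,.06]],st))
for f in finder.spot_in('die',p)[:3]: print(f['confidence'],f['bbox'])
p2=optics.get_image('scene');save(p2,'s2.png')
E
```

```text
[0.565  0.1574 0.148 ] [[-0.0007 -0.9599 -0.2804  0.0705]
 [ 1.     -0.0003 -0.0016 -0.0003]
 [ 0.0015 -0.2804  0.9599 -0.1177]
 [ 0.      0.      0.      1.    ]]
pred top px [[260.819  241.2368]
 [262.1482 185.0838]]
```

View pics/w1.png

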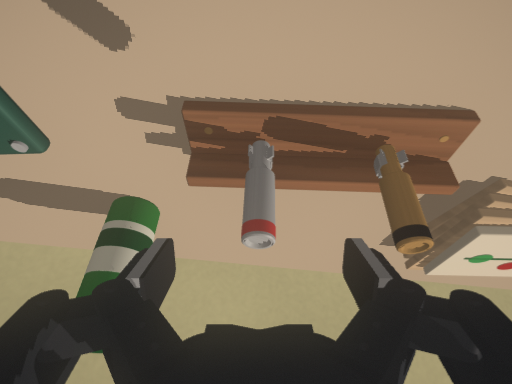

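The wrist picture shows the steel die at (260,200), centred between the fingers at columns 172 and 345. The brass die is off to the right at (400,200). I'll go in and grip.

Call:
{"api": "step_arm", "payload": {"rows": [[[85, 0.52, 0.1, -0.65, 0], [85, 0.52, 0.1, -0.65, 0], [85, 0.52, 0.1, -0.65, 0], [85, 0.52, 0.1, -0.65, 0], [20, 0, 0, 0, 0]]], "force": 90}}

```text
time_s: 15.1
tool_pos: [0.6225, 0.1684, 0.0874]
ee_rot: [[-0.761, -0.189, 0.62], [-0.163, 0.982, 0.099], [-0.628, -0.026, -0.778]]
force: [-1.4, -0.7, 0.1]
opening: 0.0751
gripper_force: 0.0
```

Call:
{"api": "step_arm", "payload": {"rows": [[[15, 0, 0, 0, 0], [15, 0, 0, 0, 0], [15, 0, 0, 0, 0], [15, 0, 0, 0, 0], [15, 0, 0, 0, 0]]]}}

```text
time_s: 15.52
tool_pos: [0.6207, 0.1683, 0.0892]
ee_rot: [[-0.76, -0.189, 0.622], [-0.163, 0.982, 0.1], [-0.629, -0.025, -0.777]]
force: [-3.0, -0.1, 4.6]
opening: 0.0222
gripper_force: 87.6
```

Call:
{"api": "step_arm", "payload": {"rows": [[[15, 0.02, -0.12, 0, 0], [15, 0.02, -0.12, 0, 0], [15, 0.02, -0.1, 0, 0], [15, 0, 0, 0, 0], [15, 0, 0, 0, 0]]]}}

```text
time_s: 15.93
tool_pos: [0.6218, 0.1644, 0.0892]
ee_rot: [[-0.759, -0.198, 0.62], [-0.163, 0.98, 0.113], [-0.63, -0.015, -0.777]]
force: [-4.6, 10.4, 7.5]
opening: 0.0223
gripper_force: 89.4
```

Call:
{"api": "step_arm", "payload": {"rows": [[[15, 0.02, -0.15, 0, 0], [15, 0.02, -0.15, 0, 0], [15, 0, 0, 0, 0], [15, 0, 0, 0, 0], [15, 0, 0, 0, 0]]]}}

```text
time_s: 16.35
tool_pos: [0.6221, 0.1602, 0.0892]
ee_rot: [[-0.759, -0.204, 0.618], [-0.164, 0.979, 0.122], [-0.63, -0.009, -0.776]]
force: [-5.7, 18.6, 7.0]
opening: 0.0224
gripper_force: 90.4
```

```bash
python3 - <<'E'
from h import *
p=optics.get_image('wrist');save(p,'w2.png',(160,60,360,230),3)
E
```

```text
(no output)
```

View pics/w2.png

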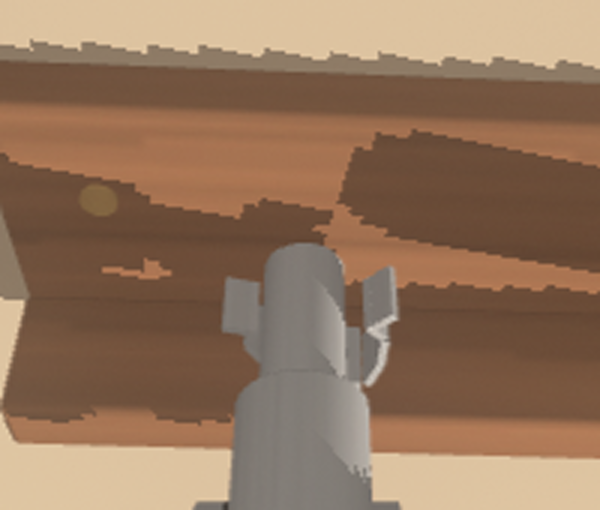

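The right jaw's lip (365,300) is clear of the shank, whose right edge is at 343. The left jaw is pushed outwards, so the way out towards rack −x is open.

Call:
{"api": "step_arm", "payload": {"rows": [[[15, -0.25, -0.05, 0.02, 0], [15, -0.25, -0.05, 0.02, 0], [15, -0.25, -0.05, 0.02, 0], [15, -0.25, -0.05, 0, 0], [15, -0.25, -0.05, 0, 0]]]}}

```text
time_s: 16.82
tool_pos: [0.5914, 0.1452, 0.0892]
ee_rot: [[-0.761, -0.188, 0.62], [-0.163, 0.982, 0.098], [-0.628, -0.027, -0.778]]
force: [1.3, 0.7, 0.7]
opening: 0.0221
gripper_force: 90.0
```

Call:
{"api": "step_arm", "payload": {"rows": [[[15, -0.3, -0.05, 0, 0], [15, -0.3, -0.05, 0, 0], [15, -0.3, -0.05, 0, 0], [15, 0, 0, 0, 0], [15, 0, 0, 0, 0]]]}}

```text
time_s: 17.23
tool_pos: [0.5672, 0.1416, 0.0876]
ee_rot: [[-0.764, -0.189, 0.617], [-0.163, 0.982, 0.098], [-0.625, -0.026, -0.78]]
force: [0.7, 0.0, -1.9]
opening: 0.0222
gripper_force: 90.0
```

```bash
python3 - <<'E'
from h import *
p=optics.get_image('wrist');save(p,'w3.png',(130,40,400,260),2.5)
E
```

```text
(no output)
```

View pics/w3.png

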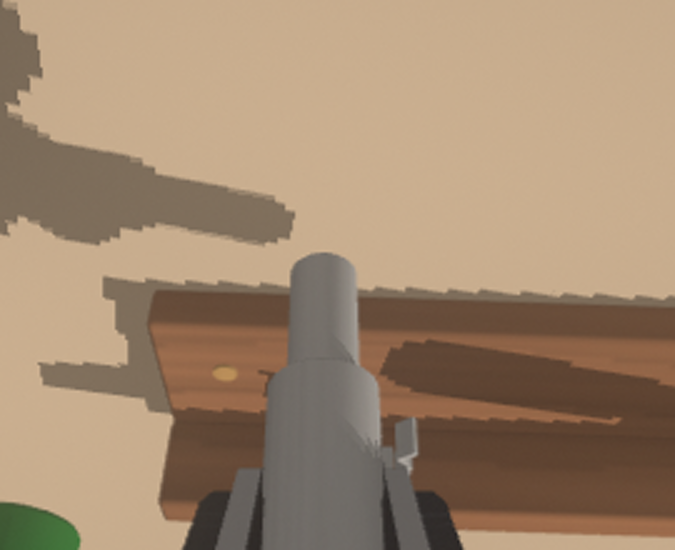

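```bash
python3 - <<'E'
from h import *
np.set_printoptions(precision=4,suppress=True)
st=readout.get_state();p=optics.get_image('wrist');R=np.array(st['ee_rot']);t=np.array(st['tool_pos'])
for dx in(0,-.003,.003):
  for dz in(-.075,): 
    F=t+[dx,0,dz]; q=[F+[0,0,h]+[0,s*.008,0] for h in(.003,.035) for s in(-1,0,1)]
    print(dx,proj(p,q,st).round(1).tolist())
print(R.T@[0,0,1],R.T@[0,0,-.075])
E
```

```text
0 [[249.7, 148.5], [262.7, 150.5], [275.5, 152.4], [247.1, 192.2], [261.6, 194.1], [276.0, 195.9]]
-0.003 [[250.5, 145.1], [263.7, 147.1], [276.7, 149.1], [247.9, 189.0], [262.7, 191.0], [277.3, 192.9]]
0.003 [[248.9, 151.8], [261.7, 153.7], [274.4, 155.6], [246.2, 195.2], [260.6, 197.1], [274.7, 198.9]]
[-0.626  -0.0256 -0.7794] [0.0469 0.0019 0.0585]
```

Call:
{"api": "step_arm", "payload": {"rows": [[[15, 0, 0, 1, 0], [15, 0, 0, 1, 0], [15, 0, 0, 1, 0], [15, 0.3, 0.05, 1, 0], [15, 0.6, 0.12, 1, 0]]]}}

```text
time_s: 17.75
tool_pos: [0.5898, 0.1461, 0.2139]
ee_rot: [[-0.764, -0.189, 0.617], [-0.163, 0.982, 0.099], [-0.625, -0.025, -0.78]]
force: [0.1, -0.2, -2.5]
opening: 0.0223
gripper_force: 90.1
```

Call:
{"api": "step_arm", "payload": {"rows": [[[15, 0.97, 0.2, 0.3, 0], [15, 0.97, 0.2, 0.3, 0], [15, 0.97, 0.2, 0.3, 0], [15, 0.97, 0.2, 0.3, 0], [15, 0.97, 0.2, 0.3, 0]]]}}

```text
time_s: 18.17
tool_pos: [0.7139, 0.1716, 0.2514]
ee_rot: [[-0.762, -0.189, 0.619], [-0.163, 0.982, 0.099], [-0.626, -0.026, -0.779]]
force: [-0.3, 0.4, -1.8]
opening: 0.0222
gripper_force: 90.1
```

Call:
{"api": "step_arm", "payload": {"rows": [[[15, 0.97, 0.2, 0.3, 0], [15, 0.97, 0.2, 0.3, 0], [15, 0.97, 0.2, 0.3, 0], [15, 0.97, 0.2, 0.3, 0], [15, 0.97, 0.2, 0.3, 0]]]}}

```text
time_s: 18.58
tool_pos: [0.8352, 0.1966, 0.2883]
ee_rot: [[-0.763, -0.189, 0.619], [-0.163, 0.982, 0.099], [-0.626, -0.026, -0.779]]
force: [0.4, -0.4, -3.0]
opening: 0.0223
gripper_force: 90.1
```

Call:
{"api": "step_arm", "payload": {"rows": [[[15, 0.97, 0.2, 0.3, 0], [15, 0.97, 0.2, 0.3, 0], [15, 0.97, 0.2, 0.3, 0], [15, 0.97, 0.2, 0.3, 0], [15, 0.97, 0.2, 0.3, 0]]]}}

```text
time_s: 19.0
tool_pos: [0.9564, 0.2216, 0.3253]
ee_rot: [[-0.763, -0.189, 0.618], [-0.163, 0.982, 0.099], [-0.626, -0.026, -0.78]]
force: [0.5, -0.1, -2.0]
opening: 0.0222
gripper_force: 90.1
```

Call:
{"api": "step_arm", "payload": {"rows": [[[15, 0.97, 0.2, 0.3, 0], [15, 0.97, 0.2, 0.3, 0], [15, 0.97, 0.2, 0.3, 0], [15, 0.97, 0.2, 0.3, 0], [15, 0.97, 0.2, 0.3, 0]]]}}

```text
time_s: 19.42
tool_pos: [1.0775, 0.2465, 0.3626]
ee_rot: [[-0.763, -0.189, 0.618], [-0.163, 0.982, 0.099], [-0.626, -0.026, -0.78]]
force: [1.1, 0.7, -1.0]
opening: 0.0221
gripper_force: 90.1
```

Call:
{"api": "step_arm", "payload": {"rows": [[[15, 0.97, 0.2, 0.3, 0], [15, 0.97, 0.2, 0.3, 0], [15, 0.97, 0.2, 0.3, 0], [15, 0.97, 0.2, 0.3, 0], [15, 0.97, 0.2, 0.3, 0]]]}}

```text
time_s: 19.83
tool_pos: [1.1521, 0.2604, 0.367]
ee_rot: [[-0.739, -0.19, 0.646], [-0.16, 0.981, 0.106], [-0.654, -0.025, -0.756]]
force: [-0.0, 0.6, -3.1]
opening: 0.0222
gripper_force: 90.1
```

Call:
{"api": "step_arm", "payload": {"rows": [[[15, 0.98, 0.2, 0.2, 0], [15, 0.98, 0.2, 0.2, 0], [15, 0.98, 0.2, 0.2, 0], [15, 0.98, 0.2, 0.2, 0], [15, 0.98, 0.2, 0.2, 0]]]}}

```text
time_s: 20.25
tool_pos: [1.1915, 0.2659, 0.3708]
ee_rot: [[-0.665, -0.19, 0.722], [-0.147, 0.981, 0.123], [-0.732, -0.024, -0.681]]
force: [-0.5, 0.1, -2.4]
opening: 0.0226
gripper_force: 90.0
```

Call:
{"api": "step_arm", "payload": {"rows": [[[15, 0.98, 0.2, 0.2, 0], [15, 0.98, 0.2, 0.2, 0], [15, 0.98, 0.2, 0.2, 0], [15, 0.98, 0.2, 0.2, 0], [15, 0.98, 0.2, 0.2, 0]]]}}

```text
time_s: 20.67
tool_pos: [1.2259, 0.2706, 0.3591]
ee_rot: [[-0.601, -0.191, 0.776], [-0.136, 0.981, 0.136], [-0.788, -0.024, -0.615]]
force: [0.1, -0.4, -2.3]
opening: 0.0221
gripper_force: 90.0
```

Call:
{"api": "step_arm", "payload": {"rows": [[[15, 0.98, 0.2, 0.5, 0], [15, 0.98, 0.2, 0.5, 0], [15, 0.98, 0.2, 0.5, 0], [15, 0.98, 0.2, 0.5, 0], [15, 0.98, 0.2, 0.5, 0]]]}}

```text
time_s: 21.08
tool_pos: [1.2472, 0.2725, 0.3844]
ee_rot: [[-0.525, -0.192, 0.829], [-0.122, 0.981, 0.149], [-0.842, -0.023, -0.539]]
force: [1.2, -0.0, -3.1]
opening: 0.022
gripper_force: 90.0
```

Call:
{"api": "step_arm", "payload": {"rows": [[[15, -0.98, -0.1, -0.15, 0], [15, -0.98, -0.1, -0.15, 0], [15, -0.98, -0.1, -0.15, 0], [15, -0.98, -0.1, -0.15, 0], [15, -0.98, -0.1, -0.15, 0]]]}}

```text
time_s: 21.5
tool_pos: [1.1292, 0.2606, 0.367]
ee_rot: [[-0.525, -0.192, 0.829], [-0.122, 0.981, 0.149], [-0.842, -0.023, -0.538]]
force: [0.6, 0.7, -2.3]
opening: 0.0225
gripper_force: 90.0
```

Call:
{"api": "step_arm", "payload": {"rows": [[[15, -0.98, -0.1, -0.15, 0], [15, -0.98, -0.1, -0.15, 0], [15, -0.98, -0.1, -0.15, 0], [15, -0.98, -0.1, -0.15, 0], [15, -0.98, -0.1, -0.15, 0]]]}}

```text
time_s: 21.92
tool_pos: [1.0069, 0.2481, 0.3483]
ee_rot: [[-0.525, -0.192, 0.829], [-0.122, 0.981, 0.149], [-0.842, -0.023, -0.539]]
force: [0.5, -0.6, -3.5]
opening: 0.0225
gripper_force: 90.0
```

Call:
{"api": "step_arm", "payload": {"rows": [[[15, -0.98, -0.1, -0.15, 0], [15, -0.98, -0.1, -0.15, 0], [15, -0.98, -0.1, -0.15, 0], [15, -0.98, -0.1, -0.15, 0], [15, -0.98, -0.1, -0.15, 0]]]}}

```text
time_s: 22.33
tool_pos: [0.8846, 0.2357, 0.3297]
ee_rot: [[-0.525, -0.192, 0.83], [-0.122, 0.981, 0.149], [-0.843, -0.023, -0.538]]
force: [-0.5, 0.2, -1.8]
opening: 0.0219
gripper_force: 90.0
```

Call:
{"api": "step_arm", "payload": {"rows": [[[15, -0.98, -0.1, -0.15, 0], [15, -0.98, -0.1, -0.15, 0], [15, -0.98, -0.1, -0.15, 0], [15, -0.98, -0.1, -0.15, 0], [15, -0.98, -0.1, -0.15, 0]]]}}

```text
time_s: 22.75
tool_pos: [0.7623, 0.2232, 0.311]
ee_rot: [[-0.524, -0.192, 0.83], [-0.122, 0.981, 0.149], [-0.843, -0.023, -0.538]]
force: [-1.2, 0.7, -1.8]
opening: 0.0223
gripper_force: 90.0
```

Call:
{"api": "step_arm", "payload": {"rows": [[[15, -0.65, -0.93, -0.3, 0], [15, -0.65, -0.93, -0.3, 0], [15, -0.65, -0.93, -0.3, 0], [15, -0.65, -0.93, -0.3, 0], [15, -0.65, -0.93, -0.3, 0]]]}}

```text
time_s: 23.17
tool_pos: [0.6816, 0.1062, 0.2735]
ee_rot: [[-0.524, -0.192, 0.83], [-0.123, 0.981, 0.149], [-0.843, -0.024, -0.537]]
force: [0.6, -0.5, -2.0]
opening: 0.0217
gripper_force: 90.0
```

Call:
{"api": "step_arm", "payload": {"rows": [[[15, -0.65, -0.93, -0.4, 0], [15, -0.65, -0.93, -0.4, 0], [15, -0.65, -0.93, -0.4, 0], [15, -0.65, -0.93, -0.4, 0], [15, -0.65, -0.93, -0.4, 0]]]}}

```text
time_s: 23.58
tool_pos: [0.6006, -0.0106, 0.2234]
ee_rot: [[-0.523, -0.191, 0.83], [-0.125, 0.981, 0.148], [-0.843, -0.026, -0.537]]
force: [0.3, -1.6, -3.3]
opening: 0.0224
gripper_force: 90.0
```

Call:
{"api": "step_arm", "payload": {"rows": [[[15, -0.75, -0.91, -0.6, 0], [15, -0.75, -0.91, -0.6, 0], [15, -0.75, -0.91, -0.6, 0], [15, -0.75, -0.91, -0.6, 0], [15, -0.4, -0.8, -0.6, 0]]]}}

```text
time_s: 24.0
tool_pos: [0.5149, -0.1226, 0.1474]
ee_rot: [[-0.525, -0.19, 0.83], [-0.126, 0.981, 0.145], [-0.842, -0.028, -0.539]]
force: [1.1, 1.0, -3.0]
opening: 0.0222
gripper_force: 90.0
```

Call:
{"api": "step_arm", "payload": {"rows": [[[15, 0, 0, -0.4, 0], [15, 0, 0, 0, 0], [15, 0, 0, 0, 0], [15, 0, 0, 0, 0], [15, 0, 0, 0, 0]]]}}

```text
time_s: 24.42
tool_pos: [0.5164, -0.1204, 0.1375]
ee_rot: [[-0.525, -0.193, 0.829], [-0.126, 0.981, 0.149], [-0.841, -0.026, -0.54]]
force: [-0.4, 0.5, -1.8]
opening: 0.0223
gripper_force: 90.1
```

```bash
python3 - <<'E'
from h import *
np.set_printoptions(precision=4,suppress=True)
st=readout.get_state();p=optics.get_image('wrist');R=np.array(st['ee_rot']);t=np.array(st['tool_pos'])
a=np.array([-.628,-.026,-.778]);f=np.array([.0472,.0019,.0585])
F=t+R@f;A=R@a;print(t,'foot',F,'axis',A)
im=p['color'][...,::-1].copy()
th=np.linspace(0,2*np.pi,25)
B=np.array([.635,-.1025,.058])
for c,rr,col,n in((B,.0105,(0,0,255),np.array([0,0,1.])),(B,.02,(255,0,255),np.array([0,0,1.])),(F,.0055,(0,255,0),A),(F+.035*A,.012,(0,255,0),A)):
    u=np.cross(n,[0,1,0]);u/=np.linalg.norm(u);v=np.cross(n,u)
    q=proj(p,[c+rr*(np.cos(x)*u+np.sin(x)*v) for x in th],st);cv2.polylines(im,[q.round().astype(int)],True,col)
cv2.imwrite('pics/w4.png',cv2.resize(im,None,fx=1.5,fy=1.5))
p2=optics.get_image('scene')
im=p2['color'][...,::-1].copy()
for c,col in((B,(0,0,255)),(F,(0,255,0)),(F+.095*A,(255,0,0))):
    q=proj(p2,c)[0].round().astype(int);cv2.circle(im,tuple(int(i) for i in q),1,col,-1)
q=proj(p2,B)[0].astype(int);x0,y0=max(q[0]-70,0),q[1]-90
cv2.imwrite('pics/s4.png',cv2.resize(im[y0:y0+150,x0:x0+200],None,fx=4,fy=4,interpolation=cv2.INTER_CUBIC))
E
```

```text
[ 0.5164 -0.1204  0.1375] foot [ 0.5397 -0.1158  0.0662] axis [-0.3097 -0.0621  0.949 ]
```

View pics/w4.png

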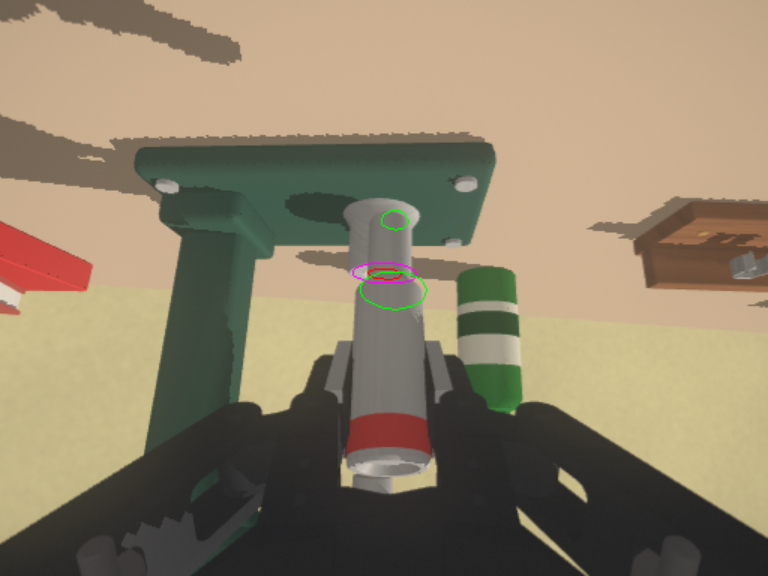

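View pics/s4.png

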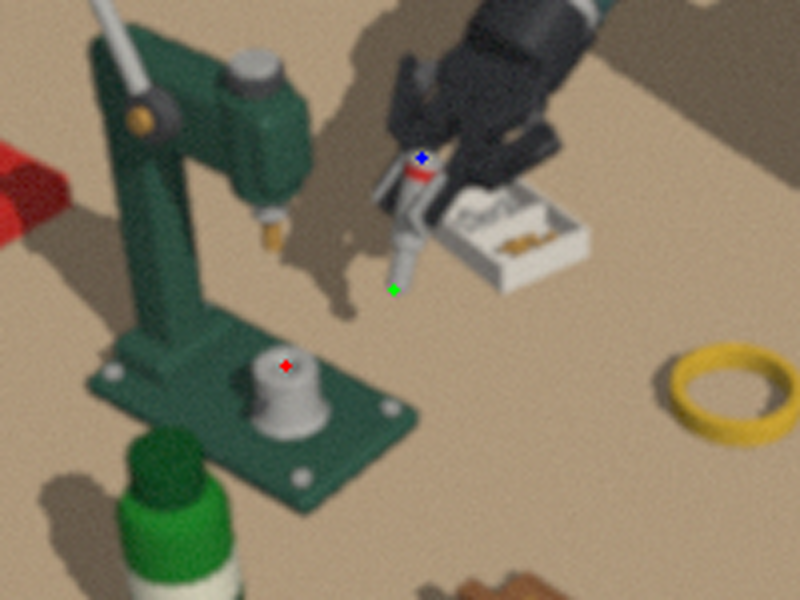

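The scene shows the foot projecting on the die's end at (394,290), and the bore mark on the post at (286,366). The wrist view shows the die leaning and lined up with the post. I'll go in under the ram.

Call:
{"api": "step_arm", "payload": {"rows": [[[15, 0.77, 0.11, 0, 0], [15, 0.77, 0.11, 0, 0], [15, 0.77, 0.11, 0, 0], [15, 0.77, 0.11, 0, 0], [15, 0.77, 0.11, 0, 0]]]}}

```text
time_s: 24.93
tool_pos: [0.6127, -0.1056, 0.1363]
ee_rot: [[-0.527, -0.193, 0.828], [-0.124, 0.981, 0.15], [-0.841, -0.024, -0.541]]
force: [0.3, -0.9, -2.3]
opening: 0.0219
gripper_force: 90.1
```

Call:
{"api": "step_arm", "payload": {"rows": [[[15, 0, 0, -0.1, 0], [15, 0, 0, -0.1, 0], [15, 0, 0, -0.1, 0], [15, 0, 0, 0, 0], [15, 0, 0, 0, 0]]]}}

```text
time_s: 25.35
tool_pos: [0.6108, -0.1065, 0.1281]
ee_rot: [[-0.528, -0.192, 0.827], [-0.123, 0.981, 0.149], [-0.84, -0.023, -0.542]]
force: [0.0, -0.5, -2.0]
opening: 0.0224
gripper_force: 90.2
```

```bash
cat > fk.py <<'E'
from h import *
np.set_printoptions(precision=4,suppress=True)
st=readout.get_state();R=np.array(st['ee_rot']);t=np.array(st['tool_pos'])
a=np.array([-.628,-.026,-.778]);f=np.array([.0472,.0019,.0585]);F=t+R@f;A=R@a;B=np.array([.635,-.1025,.058])
print('t',st['time_s'],'foot-B mm',(F-B)*1e3,'axis',A,'force',np.array(st['force']))
E
python3 fk.py
```

```text
t 25.35 foot-B mm [-1.0804  0.7902 -1.2677] axis [-0.3069 -0.0642  0.9497] force [ 0.0184 -0.5339 -2.0321]
```

Call:
{"api": "step_arm", "payload": {"rows": [[[15, 0.1, -0.02, -0.06, 0], [15, 0, 0, -0.06, 0], [15, 0, 0, -0.06, 0], [15, 0, 0, 0, 0], [15, 0, 0, 0, 0]]]}}

```text
time_s: 25.77
tool_pos: [0.6134, -0.1072, 0.1231]
ee_rot: [[-0.529, -0.191, 0.827], [-0.122, 0.981, 0.148], [-0.84, -0.023, -0.543]]
force: [-0.4, -0.7, -2.0]
opening: 0.0225
gripper_force: 90.2
```

```bash
python3 fk.py
```

```text
t 25.7667 foot-B mm [ 1.4489  0.0032 -6.3232] axis [-0.3058 -0.0638  0.9501] force [-0.371  -0.7274 -2.0408]
```

Call:
{"api": "step_arm", "payload": {"rows": [[[15, 0, 0, 0, 0], [15, 0.1, 0.02, 0, 0], [15, 0.1, 0.02, 0, 0], [15, 0.1, 0.02, 0, 0], [15, 0, 0, 0, 0]]], "force": 30}}

```text
time_s: 26.18
tool_pos: [0.6205, -0.1058, 0.123]
ee_rot: [[-0.53, -0.19, 0.827], [-0.122, 0.982, 0.147], [-0.839, -0.023, -0.543]]
force: [-4.0, -1.4, -0.7]
opening: 0.0225
gripper_force: 89.5
```

Call:
{"api": "step_arm", "payload": {"rows": [[[20, 0.1, 0.02, -0.02, 0], [20, 0.1, 0.02, -0.02, 0], [20, 0, 0, 0, 0], [20, 0, 0, 0, 0], [20, 0, 0, 0, 0]]], "force": 30}}

```text
time_s: 26.6
tool_pos: [0.6248, -0.1049, 0.1218]
ee_rot: [[-0.531, -0.189, 0.826], [-0.122, 0.982, 0.147], [-0.839, -0.023, -0.544]]
force: [-10.9, -3.4, 4.1]
opening: 0.0222
gripper_force: 90.0
```

```bash
cat > lean.py <<'E'
# fit in-hand pivot angle of the die (about tool y) by its red band's top edge / silhouette in the wrist view
from h import *
import sys
np.set_printoptions(precision=4,suppress=True)
st=readout.get_state();p=optics.get_image('wrist');R=np.array(st['ee_rot']);t=np.array(st['tool_pos'])
C=p['color'].astype(int)
m=(C[...,0]>1.8*C[...,1])&(C[...,0]>80);m[:, :200]=0;m[:,320:]=0;m[:180]=0
v,u=np.nonzero(m);print('t',st['time_s'],'red n',len(u),'rows',np.percentile(v,[2,50,98]),'cols',np.percentile(u,[2,50,98]),'F',np.array(st['force']))
a0=np.array([-.628,-.026,-.778]);f0=np.array([.0472,.0019,.0585]);P=np.array([0,0,.006])
for d in np.arange(-.1,.45,.05):
    c,s=np.cos(d),np.sin(d);Y=np.array([[c,0,s],[0,1,0],[-s,0,c]])
    a=Y@a0;f=P+Y@(f0-P);F=t+R@f;A=R@a
    # band & top near face toward camera
    n=R@np.cross(a,[0,1,0]); n*=np.sign(n@(cam(p,st)[1]-F))
    q=proj(p,[F+A*.095+n*.012,F+A*.085+n*.012,F+A*.035+n*.012,F+.095*A],st)
    print(round(d,2),'lean',round(float(np.arccos(A[2])),3),'A',A,'foot z',round(1e3*(F[2]-.058),1),'rows top,85,shoulder',q[:,1].round(1))
save(p,sys.argv[1],(150,100,380,350),2.4)
E
python3 lean.py w5.png
```

```text
t 26.6 red n 1229 rows [283. 295. 306.] cols [233. 259. 284.] F [-10.9431  -3.3887   4.0606]
-0.1 lean 0.416 A [-0.3962 -0.0818  0.9147] foot z -5.5 rows top,85,shoulder [298.3 273.7 182.6 308.8]
-0.05 lean 0.366 A [-0.3509 -0.0726  0.9338] foot z -6.7 rows top,85,shoulder [301.4 276.2 181.5 310.2]
0.0 lean 0.316 A [-0.3047 -0.0633  0.9505] foot z -7.7 rows top,85,shoulder [304.4 278.7 180.6 311.4]
0.05 lean 0.266 A [-0.2578 -0.0539  0.9649] foot z -8.5 rows top,85,shoulder [307.2 281.2 179.8 312.4]
0.1 lean 0.216 A [-0.2102 -0.0445  0.9768] foot z -9.2 rows top,85,shoulder [309.9 283.6 179.2 313.3]
0.15 lean 0.165 A [-0.162  -0.035   0.9863] foot z -9.6 rows top,85,shoulder [312.3 285.9 178.8 314. ]
0.2 lean 0.115 A [-0.1134 -0.0254  0.9934] foot z -10.0 rows top,85,shoulder [314.6 288.1 178.6 314.6]
0.25 lean 0.064 A [-0.0646 -0.0159  0.998 ] foot z -10.1 rows top,85,shoulder [316.6 290.2 178.5 315. ]
0.3 lean nan A [-0.0156 -0.0064  1.    ] foot z -10.1 rows top,85,shoulder [318.5 292.2 178.7 315.2]
0.35 lean 0.028 A [0.0335 0.0031 0.9996] foot z -9.8 rows top,85,shoulder [320.1 294.1 179.1 315.3]
0.4 lean 0.081 A [0.0825 0.0125 0.9967] foot z -9.4 rows top,85,shoulder [321.6 295.9 179.7 315.2]lean.py:16: RuntimeWarning: invalid value encountered in arccos
  print(round(d,2),'lean',round(float(np.arccos(A[2])),3),'A',A,'foot z',round(1e3*(F[2]-.058),1),'rows top,85,shoulder',q[:,1].round(1))
```

Call:
{"api": "step_arm", "payload": {"rows": [[[20, 0.1, 0.02, -0.02, 0], [20, 0.1, 0.02, -0.05, 0], [20, 0, 0, 0, 0], [20, 0, 0, 0, 0], [20, 0, 0, 0, 0]]], "force": 30}}

```text
time_s: 27.07
tool_pos: [0.6303, -0.1039, 0.1202]
ee_rot: [[-0.53, -0.19, 0.826], [-0.122, 0.982, 0.147], [-0.839, -0.023, -0.543]]
force: [-7.9, -2.7, 3.3]
opening: 0.0222
gripper_force: 87.2
```

```bash
python3 lean.py w6.png 2>/dev/null| head -1; python3 fk.py
```

```text
t 27.0667 red n 1248 rows [287. 299. 310.] cols [233. 259. 284.] F [-7.9314 -2.6854  3.2806]
t 27.1167 foot-B mm [18.2317  3.3454 -9.2138] axis [-0.3052 -0.0633  0.9504] force [-8.127  -3.0389  2.335 ]
```

Call:
{"api": "step_arm", "payload": {"rows": [[[20, 0.1, 0.02, 0, 0], [20, 0.06, 0.01, -0.04, 0], [20, 0, 0, -0.04, 0], [20, 0, 0, 0, 0], [20, 0, 0, 0, 0]]], "force": 30}}

```text
time_s: 27.53
tool_pos: [0.6345, -0.1034, 0.1185]
ee_rot: [[-0.53, -0.19, 0.827], [-0.122, 0.982, 0.147], [-0.839, -0.024, -0.543]]
force: [-7.6, -2.6, 2.5]
opening: 0.0224
gripper_force: 85.4
```

```bash
python3 lean.py w7.png 2>/dev/null| head -1; python3 fk.py
```

```text
t 27.5333 red n 1237 rows [290.   301.   312.28] cols [233. 259. 284.] F [-7.6312 -2.6158  2.5367]
t 27.5833 foot-B mm [ 22.5007   3.792  -10.9345] axis [-0.3058 -0.0628  0.9502] force [-8.7582 -2.3285  2.8858]
```

Call:
{"api": "step_arm", "payload": {"rows": [[[20, 0, 0, -0.1, 0], [20, 0, 0, -0.1, 0], [20, 0, 0, 0, 0], [20, 0, 0, 0, 0], [20, 0, 0, 0, 0]]]}}

```text
time_s: 28.0
tool_pos: [0.6343, -0.1034, 0.1131]
ee_rot: [[-0.53, -0.189, 0.826], [-0.122, 0.982, 0.147], [-0.839, -0.023, -0.544]]
force: [-7.3, -2.3, 1.6]
opening: 0.0219
gripper_force: 85.4
```

```bash
python3 lean.py w8.png 2>/dev/null| head -1; python3 fk.py
```

```text
t 28.0 red n 1233 rows [290. 301. 312.] cols [233. 259. 284.] F [-7.2695 -2.3485  1.646 ]
t 28.05 foot-B mm [ 22.2762   3.7531 -16.3051] axis [-0.305  -0.0627  0.9505] force [-7.9093 -3.1141  1.522 ]
```

Call:
{"api": "step_arm", "payload": {"rows": [[[20, 0, 0, -0.1, 0], [20, 0, 0, -0.1, 0], [20, 0, 0, -0.1, 0], [20, 0, 0, 0, 0], [20, 0, 0, 0, 0]]]}}

```text
time_s: 28.47
tool_pos: [0.6344, -0.1035, 0.1057]
ee_rot: [[-0.53, -0.189, 0.827], [-0.122, 0.982, 0.146], [-0.839, -0.023, -0.544]]
force: [-7.2, -3.5, 1.2]
opening: 0.0222
gripper_force: 85.5
```

Call:
{"api": "step_arm", "payload": {"rows": [[[20, 0, 0, -0.1, 0], [20, 0, 0, -0.06, 0], [20, 0, 0, 0, 0], [20, 0, 0, 0, 0], [20, 0, 0, 0, 0]]]}}

```text
time_s: 28.88
tool_pos: [0.6344, -0.1035, 0.1019]
ee_rot: [[-0.53, -0.189, 0.827], [-0.122, 0.982, 0.146], [-0.839, -0.024, -0.543]]
force: [-7.9, -3.2, 2.5]
opening: 0.0221
gripper_force: 85.4
```

```bash
python3 lean.py w9.png 2>/dev/null| head -1
```

```text
t 28.8833 red n 1233 rows [290. 301. 312.] cols [233. 259. 284.] F [-7.9319 -3.1997  2.4989]
```

Call:
{"api": "step_arm", "payload": {"rows": [[[20, 0, 0, -0.08, 0], [20, 0, 0, -0.08, 0], [20, 0, 0, 0, 0], [20, 0, 0, 0, 0], [20, 0, 0, 0, 0]]]}}

```text
time_s: 29.35
tool_pos: [0.6345, -0.1035, 0.098]
ee_rot: [[-0.53, -0.189, 0.827], [-0.122, 0.982, 0.146], [-0.839, -0.024, -0.543]]
force: [-8.9, -3.0, 2.3]
opening: 0.0218
gripper_force: 85.4
```

Call:
{"api": "step_arm", "payload": {"rows": [[[20, 0, 0, -0.06, 0], [20, 0, 0, -0.04, 0], [20, 0, 0, 0, 0], [20, 0, 0, 0, 0], [20, 0, 0, 0, 0]]]}}

```text
time_s: 29.77
tool_pos: [0.6349, -0.1035, 0.0965]
ee_rot: [[-0.528, -0.19, 0.828], [-0.123, 0.982, 0.147], [-0.84, -0.024, -0.541]]
force: [-10.8, -4.3, 8.4]
opening: 0.0219
gripper_force: 85.7
```

Call:
{"api": "step_arm", "payload": {"rows": [[[20, -0.03, 0, -0.04, 0], [20, 0, 0, 0, 0], [20, 0, 0, 0, 0], [45, 0, 0, 0, 0], [45, 0, 0, 0, 0]]]}}

```text
time_s: 30.18
tool_pos: [0.6355, -0.103, 0.0962]
ee_rot: [[-0.526, -0.192, 0.829], [-0.124, 0.981, 0.149], [-0.842, -0.024, -0.54]]
force: [0.8, -0.7, 0.4]
opening: 0.0445
gripper_force: 0.0
```

Call:
{"api": "step_arm", "payload": {"rows": [[[50, 0, 0, 0, 0], [50, 0, 0, 0, 0], [50, 0, 0, 0, 0], [50, 0, 0, 0, 0], [50, 0, 0, 0, 0]]]}}

```text
time_s: 30.6
tool_pos: [0.6348, -0.1028, 0.095]
ee_rot: [[-0.528, -0.192, 0.827], [-0.123, 0.981, 0.149], [-0.84, -0.023, -0.542]]
force: [-0.0, -0.3, -0.5]
opening: 0.05
gripper_force: 0.0
```

Call:
{"api": "step_arm", "payload": {"rows": [[[50, -0.5, -0.09, 0.1, 0], [50, -0.6, -0.11, 0.2, 0], [50, -0.8, -0.14, 0.3, 0], [50, -0.8, -0.14, 0.3, 0], [50, -0.8, -0.14, 0.3, 0]]]}}

```text
time_s: 31.02
tool_pos: [0.5454, -0.118, 0.1248]
ee_rot: [[-0.529, -0.192, 0.827], [-0.123, 0.981, 0.149], [-0.84, -0.022, -0.542]]
force: [0.9, -0.9, 0.2]
opening: 0.0496
gripper_force: 0.0
```

Call:
{"api": "step_arm", "payload": {"rows": [[[50, -0.8, -0.14, 0.3, 0], [50, -0.8, -0.14, 0.3, 0], [50, -0.5, -0.1, 0.3, 0], [50, 0, 0, 0, 0], [50, 0, 0, 0, 0]]]}}

```text
time_s: 31.43
tool_pos: [0.4941, -0.1283, 0.1481]
ee_rot: [[-0.527, -0.19, 0.828], [-0.123, 0.982, 0.147], [-0.841, -0.025, -0.541]]
force: [0.1, -0.3, 0.4]
opening: 0.0498
gripper_force: 0.0
```

```bash
python3 - <<'E'
from m1 import *
p=optics.get_image('scene');X,C,U=cloud(p)
m=(np.hypot(X[:,0]-.637,X[:,1]+.1)<.03)&(X[:,2]>.065)&(X[:,2]<.14);q=X[m];print('die',m.sum(),'zmax',np.percentile(q[:,2],[50,90,97,99.5]))
s=q[q[:,2]<.112];f=least_squares(lambda a:np.hypot(s[:,0]-a[0]-a[2]*(s[:,2]-.09),s[:,1]-a[1]-a[3]*(s[:,2]-.09))-.012,[.635,-.103,0,0],loss='soft_l1',f_scale=.002);print(f.x)
r1=(C[:,0]>1.5*C[:,1])&m;print('red z',X[r1].mean(0))
save(p,'s9.png',(130,90,330,290),3)
E
```

```text
die 198 zmax [0.0976 0.1153 0.1163 0.1183]
[ 0.6351 -0.103  -0.0009  0.0017]
red z [ 0.6394 -0.0946  0.1097]
```

View pics/s9.png

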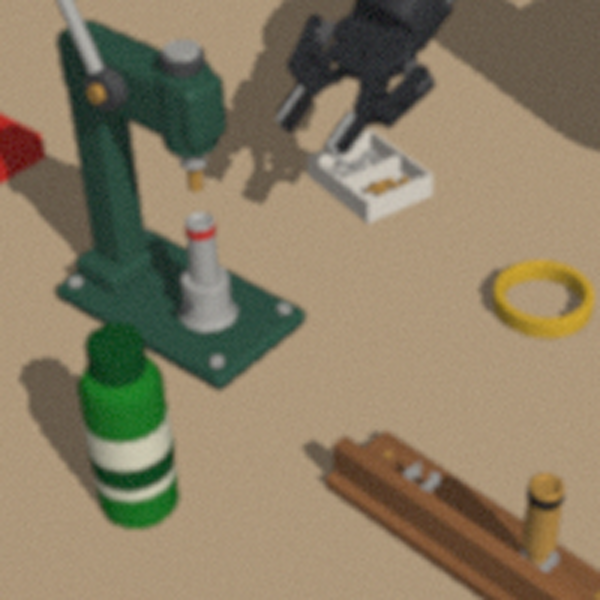

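The steel die (200,235) stands upright in the post. Its measured top is about 117 mm, against 118 mm when fully home. The brass die is still in its clip and nothing else has moved, so I'm handing in.

```bash
python3 -c "
from bench import r
print(r.sign_off())"
```

```text
the job is handed in; nothing more can be done
None
```

The red-banded steel die is in the press, upright and fully home as far as I could measure (top at about 117 mm against 118 mm). It is released, the brass die and other things are where they were, and the job was handed in at about 31.5 s.

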